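# Check that a trolley brake lever stops short of its grip

## Robot

A 7-joint arm with a two-finger parallel gripper is mounted at the origin on the work surface. World frame = base frame: x ahead of the robot, y to its left, z up, the work surface at z = 0. Lengths are in m, angles in rad, forces in N, time in s.
With the tool pointing down it reaches from about 0.425 to 0.95 m from the base axis. Payload 4.7 kg.
Tool frame: the origin (TCP) lies between the finger pads; the fingertips stand 22 mm ahead of it and the grasp point (between the pads) lies 3 mm ahead of it; x points along the fingers, y is the direction in which the jaws open and shut, and the axes are right-handed (so a half turn about x gives the same grasp; the last joint's range is limited). The gripper opens to 85 mm and grips with 20 to 120 N. Pads are 22 mm wide; open, the fingers measure 114 mm over their backs; the gripper's body (76 mm by 85 mm) begins 54 mm behind the grasp point. The pads swing forward as they close: fully open they stand 13 mm farther back than shut.
Start: joints at [-1.152, 0.469, -0.049, 1.532, 0.024, 1.141, -0.082], TCP at [0.292, 0.608, 0.253] pointing down, gripper open.
Joint ranges: [-2.59, 2.59], [-0.33, 1.99], [-1.39, 1.29], [0.1, 2.45], [-1.04, 4.18], [0.21, 1.99], [-2.66, 2.66]. Speed limits (rad/s): [2.57, 2.57, 3.14, 3.14, 3.14, 3.14, 3.14].

## Interface

Orientations are given as a unit quaternion [x, y, z, w].
In Python, from bench import r gives the robot as it stands. The module is installed in compiled form; this text tells all that it offers.
- The arm moves only by the tool carry_out, never from a script. Its argument "commands" is a list of rows, each a list of 7 numbers: the shift along the tool's x, y, z as a fraction of full scale, then the turn, a rotation vector about the tool's x, y, z as a fraction of full scale, then the gripper's target within -1 to 1 (shut at 1, half-way at 0, fully open at -1). In form: [[x, y, z, rx, ry, rz, grip], ...]. A call has 1 to 8 rows; each row is the pose to reach, as a shift and turn from the pose measured when the call began, along the tool's axes at that moment; what a row does not reach only later rows make up. Full scale, the value 1, is 1 m for a shift and pi/2 rad for a turn. A row lasts 1/10 s, in which the tool goes at most 50 mm and 8.59 degrees, less where a joint would pass 70% of its speed; a pose out of reach is approached as far as the arm can. A call with a number of a shift or a turn outside -1 to 1 is refused whole. A call with a gripper value outside its range is refused whole. The fingers move at their own pace and stop on an object; "force" is the grip in N (left out, the last holds). Time passes only in rows, so rows that repeat a pose let the fingers close. It gives the time, the measured TCP pose, the force and the opening at its end, in the units of the state.
- r.read_state(): the state, without advancing time (a new reading comes with each control period).
- r.read_camera(name): name is "scene" or "top" or "wrist"; returns the picture (384x512x3 uint8, red, green, blue); there is no depth.
- r.get_calibration(name): a dict with "fx", "fy", "cx", "cy" (pixels), "position" and "attitude" of the camera in the world. Camera axes: x right, y up, looking along -z (the intrinsics and any distortion apply to the point x, -y, -z); pixel columns grow to the right and rows downward; lengths in m; the calibration is good to about 2 mm. A picture is of the moment at which its call begins: read the wrist's pose just before it. get_calibration takes no time and is no camera call; for the wrist camera it gives the pose at the moment of the call.
- r.job_done(): hands the job in, once; it reports no verdict.
The state is a dict: "time": time; "qpos": joint angles; "joint_velocities": joint speeds; "joint_torque": joint torques, N m; "position": TCP position; "tcp_rot": TCP orientation; "contact_force": force on the tool from outside, world axes, zero at the start; "moment": the same for the moment, N m; "width": finger opening in m.
Only numpy, scipy, OpenCV 4.12 (cv2) and the standard library are available. Lean on these libraries where they do the work, as an engineer would, in place of code of your own. Each camera call takes 0.05 s, during which the arm holds its last target.

## Task

Two trolley handles stand on the bench for service; on the one with the long brake lever, press the lever in towards the rubber grip with the outside of your fingers until it comes up firmly against its stop, short of the grip, and keep it there for about a second. Then let it come all the way back out and move clear. Only push it, without forcing it: do not take the lever between the fingers, do not press the short lever on the other handle, and leave the loose things on the bench where they are.

Things in the scene. Friction and masses are not known exactly. Their poses are not given: they have to be found in the camera images.
- brake_handle: Handle with the LONG lever, bolted down. Plywood base 120 x 260 x 20 mm; two 20 mm steel posts at y = +-112 mm carry a 22 mm steel bar along y over the base's middle, 130 mm up. Rubber grip, 34 mm thick, from y -92 to +33; clamp (38 mm) from y +50 to +80 with a fork out to x -64 for the pivot. Lever on the -x side. Origin: centre of underside, on the bench; x from lever to bar, z up.
- brake_hinge (a point): The long lever's vertical pivot axis at the lever's mid height, 130 mm above the bench: x = -50, y = +65 mm in the frame of brake_handle, same axes. Fork and pin reach 18 mm above and below it.
- brake_lever (a joint): Angle of the long lever, rad: 0 fully out, 0.36 hard against its built-in stop, where it is parallel to the bar with about 27 mm of air to the grip. Pressed in, it turns counter-clockwise seen from above. A spring returns it: 110 mm from the pivot it takes about 2.5 N to start, 6 N at the stop, beyond which it does not yield.
- brake_lever_press (a point): Spot to press, moving with the lever: middle of its outer face (away from the bar), 110 mm from the pivot. Axes: x square into the lever (pressing direction), -y to the free end, z up. The lever is a straight aluminium blade reaching 140 mm from the pivot, 12 mm thick (18 mm at the rounded end), 18 mm tall, free air above and, down to the base, below.
- release_handle: The other handle, bolted to the bench: identical but for its SHORT lever, which reaches only 75 mm from its pivot. Not to be worked. Origin and axes as for brake_handle.
- release_lever (a joint): Angle of the short lever, rad: 0 fully out; leave it there.
- jar: Loose glass jar, 60 mm wide, 85 mm tall, upright; leave it. Origin at the centre of its underside.
- offcut: Loose wooden offcut 100 x 35 x 22 mm; leave it. Origin at the centre of its underside.
- screwdriver: Loose screwdriver lying on the bench; leave it. Lies along its x axis, handle to -x.
- wrench: Loose wrench lying on the bench; leave it. Lies along its x axis.

How it is judged:
On the way, in this order (a step that is already met when the one before it is completed fails the run):
1. the long lever is pressed in against its stop by the fingers and kept there (value of joint brake_lever above 0.34 rad and contact force between the fingers and brake_lever above 3 N), for 0.7 s.
2. the long lever is let all the way back out (value of joint brake_lever below 0.03 rad), for 0.2 s.
At the end, for the whole second after the job is handed in: After the long lever has been kept within 0.02 rad of its stop by the fingers for 0.7 s, both levers are fully out again (within 0.03 rad) and the loose things are within 30 mm of where they began (value of joint each of brake_lever, release_lever below 0.03 rad and not (distance of jar from where it was at the start of the episode above 0.03 m) and not (distance of offcut from where it was at the start of the episode above 0.03 m) and not (distance of screwdriver from where it was at the start of the episode above 0.03 m) and not (distance of wrench from where it was at the start of the episode above 0.03 m)); the robot touches nothing.
It fails at once if the long lever is taken between the fingers (the grasp point passes to the bar's side of its outer face while the fingers touch it) (contact force between the fingers and brake_lever above 1 N and x of the grasp point in the frame of brake_lever_press above 0.004 m).
It fails at once if the long lever is forced: pressed with more than 40 N (contact force between the fingers and brake_lever above 40 N).
It fails at once if the short lever is pressed (value of joint release_lever above 0.08 rad).
It fails at once if a loose thing is shoved or lifted by more than 30 mm (distance of any of jar, offcut, screwdriver, wrench from where it was at the start of the episode above 0.03 m).
It also fails if it takes over 38 s, if anything falls off the work surface, if the arm or the gripper's body presses on something with over 40 N, if the wrist force passes 120 N, or if a joint passes its speed limit or range.

## Working session

There is one attempt and no reset: what is moved stays moved. The work goes in short steps, Python scripts to look and compute and a tool call to move; the robot and the scene stay as the last step left them, time stands still between calls to the robot, and variables do not carry over. Pictures are saved under pics/ and viewed, and the job is handed in when it is done.

Besides the shell and the picture viewer there is one more tool, called after "Emit:" by a JSON object that holds its "fn" and its "kwargs", one argument or row to a line. carry_out: Moves the arm, as the interface text tells. Shift numbers are shares of 1 m and turn numbers shares of pi/2 rad, none past 1 either way. Its arguments: {"type":"object","properties":{"commands":{"type":"array"},"force":{"type":"number"}},"required":["commands"]}

```bash
mkdir -p pics; python3 - <<'E'
from bench import r
import cv2
s=r.read_state();print(s)
for n in("scene","top","wrist"):
    c=r.get_calibration(n);print(n,c)
    cv2.imwrite(f"pics/{n}0.png",r.read_camera(n)[:,:,::-1])
E
```

```text
{'time': 0.0, 'qpos': array([-1.15192515,  0.46942347, -0.04860547,  1.53370173,  0.02411749,
        1.14100964, -0.08233539]), 'joint_velocities': array([-0.00065801,  0.0015654 , -0.00131007,  0.00140966, -0.00160558,
        0.00030687, -0.00088781]), 'joint_torque': array([ 1.94806057e-04, -5.10295701e+01, -4.66908782e-02, -2.37725776e+01,
        1.05884968e-02,  7.37017865e-03, -1.92472086e-06]), 'position': array([0.29199642, 0.60796548, 0.25227024]), 'tcp_rot': array([ 0.15630699,  0.68958396, -0.15766739,  0.68933524]), 'contact_force': array([-0.01050361, -0.72694226,  0.30695862]), 'moment': array([-0.04727365,  0.00566755, -0.03091352]), 'width': 0.08532456051379425}
scene {'fx': 396.1407030533383, 'fy': 396.1407030533383, 'cx': 250.3691668858845, 'cy': 192.11517610549927, 'position': array([ 1.30221026, -0.15708728,  1.1943193 ]), 'attitude': array([0.22734375, 0.18369141, 0.57857919, 0.76145808])}
top {'fx': 348.27528860763755, 'fy': 348.27528860763755, 'cx': 261.86633769557096, 'cy': 194.38026395033776, 'position': array([ 3.14872818e-01, -1.42212213e-04,  1.25921089e+00]), 'attitude': array([ 0.08439787, -0.08056104, -0.68827161,  0.71600916])}
wrist {'fx': 290.86796374787207, 'fy': 290.86796374787207, 'cx': 257.30953706897594, 'cy': 189.50390928246668, 'position': array([0.22798383, 0.63906884, 0.37331099]), 'attitude': array([-0.12300912, -0.07647606,  0.5269566 ,  0.8374586 ])}
```

View pics/scene0.png

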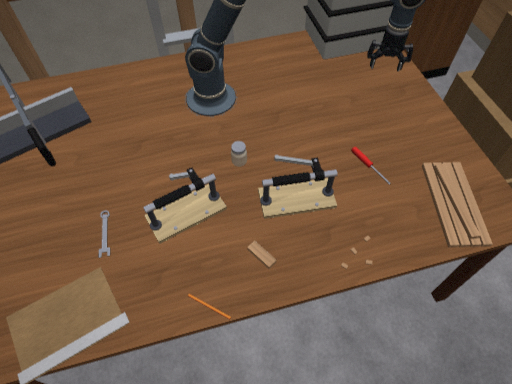

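View pics/top0.png

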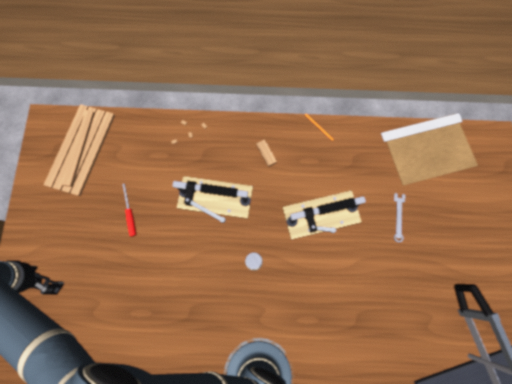

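View pics/wrist0.png

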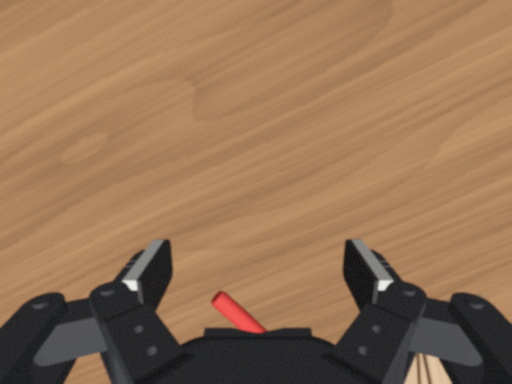

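The long lever is on the handle at about (215,197) in the top view and (297,190) in the scene view. The short one is at (323,213) in top. The jar is at (254,261), well clear. I'll zoom in next.

```bash
python3 - <<'E'
import cv2
a=cv2.imread("pics/top0.png")[165:235,160:265]; b=cv2.imread("pics/scene0.png")[140:225,245:350]
cv2.imwrite("pics/topz.png",cv2.resize(a,None,fx=7,fy=7,interpolation=cv2.INTER_CUBIC))
cv2.imwrite("pics/scenez.png",cv2.resize(b,None,fx=7,fy=7,interpolation=cv2.INTER_CUBIC))
E
```

```text
(no output)
```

View pics/topz.png

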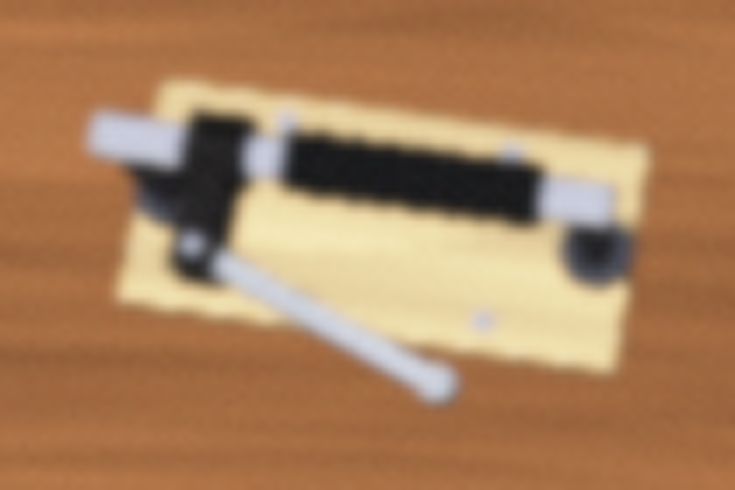

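View pics/scenez.png

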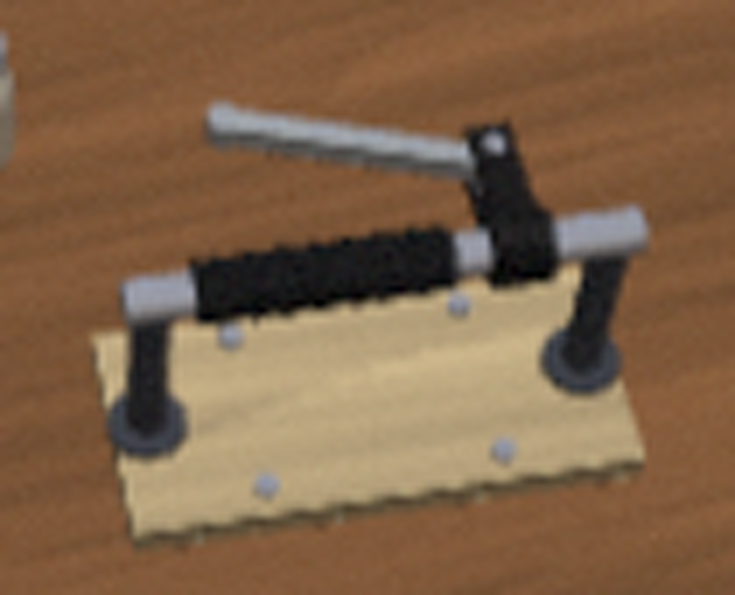

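```bash
cat > h.py <<'E'
from bench import r
import numpy as np
from scipy.spatial.transform import Rotation as R
def ray(n,u,v):
    c=r.get_calibration(n)
    d=R.from_quat(c["attitude"]).apply([(u-c["cx"])/c["fx"],-(v-c["cy"])/c["fy"],-1]);return c["position"],d
def pl(n,u,v,z):
    p,d=ray(n,u,v);return p+d*(z-p[2])/d[2]
def two(a,b):
    p,d=a;q,e=b;d=d/np.linalg.norm(d);e=e/np.linalg.norm(e)
    s=np.linalg.lstsq(np.c_[d,-e],q-p,rcond=None)[0]
    A=p+d*s[0];B=q+e*s[1];return (A+B)/2,np.linalg.norm(A-B)
T=lambda x,y:((x+.5)/7-.5+160,(y+.5)/7-.5+165)
S=lambda x,y:((x+.5)/7-.5+245,(y+.5)/7-.5+140)
E
python3 - <<'E'
from h import *
np.set_printoptions(precision=4,suppress=True)
tc=[pl("top",*T(*p),.02) for p in((162,82),(650,148),(615,372),(118,298))]
sc=[pl("scene",*S(*p),.02) for p in((132,535),(645,460),(578,265),(92,335))]
for k,c in(("top",tc),("scene",sc)):
    c=np.array(c);print(k,c[:,:2].tolist(),c.mean(0),[np.linalg.norm(c[i]-c[i-1]) for i in range(4)])
P=(191,243);print("pin",pl("top",*T(*P),.148),pl("scene",*S(494,143),.148),two(ray("top",*T(*P)),ray("scene",*S(494,143))))
P=(437,383);print("tip",pl("top",*T(*P),.139),pl("scene",*S(218,113),.139),two(ray("top",*T(*P)),ray("scene",*S(218,113))))
t=np.array(tc)
yv=(t[0]+t[3]-t[1]-t[2])/2;print("yaw",np.arctan2(-yv[0],yv[1]))
t=np.array(sc);
# scene corners: far-x -y, far +y, near +y, near -y
yv=(t[1]+t[2]-t[0]-t[3])/2;print("yaw s",np.arctan2(-yv[0],yv[1]))
bt=[pl("top",*T(*p),.141)for p in((92,132),(612,203))];print("bar",bt)
E
```

```text
top [[0.6671327768564568, 0.30825130872259954], [0.6412193918045098, 0.048548274782223295], [0.5214905823070259, 0.061072759056981146], [0.5500816115547094, 0.3202921745662742]] [0.595  0.1845 0.02  ] [np.float64(0.11766884782627206), np.float64(0.26099266151117484), np.float64(0.12038210219975992), np.float64(0.2607913961970782)]
scene [[0.6411063398493411, 0.04934364443376085], [0.6691234469433508, 0.3068915163990944], [0.547815967647179, 0.3189703332213212], [0.5210190713287371, 0.06303423589759516]] [0.5948 0.1846 0.02  ] [np.float64(0.12086514946571342), np.float64(0.2590672975189826), np.float64(0.12190735149701211), np.float64(0.2573351114123393)]
pin [0.5532 0.2556 0.148 ] [0.5513 0.255  0.148 ] (array([0.5527, 0.2547, 0.1499]), np.float64(0.0008992758404962696))
tip [0.4932 0.1376 0.139 ] [0.4902 0.1359 0.139 ] (array([0.4926, 0.1362, 0.142 ]), np.float64(0.0020821109405632435))
yaw -0.10465012234406613
yaw s -0.10634646795248652
bar [array([0.6068, 0.3091, 0.141 ]), array([0.5818, 0.0605, 0.141 ])]
```

```bash
cat >> h.py <<'E'
H=np.array([.5522,.2548]);yaw=-.105
def press(q,off):  # xy of point 'off' outside outer face
    a=yaw-.36+q; x=np.array([np.cos(a),np.sin(a)]); t=np.array([np.sin(a),-np.cos(a)])
    return H+.110*t-(.006+off)*x, a
def target(xy,z,toolyang):
    """tool down; tool y axis at world angle toolyang; report shift (tool axes) & turn"""
    s=r.read_state();q=R.from_quat(s["tcp_rot"]);p=s["position"]
    y=np.array([np.cos(toolyang),np.sin(toolyang),0]);x=np.array([0,0,-1.]);zz=np.cross(x,y)
    Q=R.from_matrix(np.c_[x,y,zz])
    print("pos",p.round(4),"F",s["contact_force"].round(2),"t",s["time"],"w",round(s["width"],4))
    print("shift",q.inv().apply(np.r_[xy,z]-p).round(4),"turn",((q.inv()*Q).as_rotvec()/(np.pi/2)).round(4))
E
python3 - <<'E'
from h import *
q=R.from_quat(r.read_state()["tcp_rot"]);print(q.as_matrix().round(3))
for o in(0,.0145,.055):print(press(0,o),press(.36,o))
xy,_=press(0,.055)
for a in(-.285,-.285+np.pi,-.285+np.pi/2,-.285-np.pi/2):target(xy,.25,a)
E
```

```text
[[-0.001  0.433  0.901]
 [-0.001  0.901 -0.433]
 [-1.    -0.002  0.   ]]
(array([0.49751056, 0.15917016]), -0.46499999999999997) (array([0.53470426, 0.14603466]), -0.10499999999999998)
(array([0.48455015, 0.1656723 ]), -0.46499999999999997) (array([0.52028411, 0.14755437]), -0.10499999999999998)
(array([0.44835038, 0.18383342]), -0.46499999999999997) (array([0.48000717, 0.15179906]), -0.10499999999999998)
pos [0.2921 0.6081 0.2525] F [-0.1  -0.25 -0.27] t 0.15 w 0.0852
shift [ 0.003  -0.3148  0.3246] turn [8.964e-01 7.000e-04 8.000e-04]
pos [0.2921 0.6081 0.2525] F [-0.1  -0.25 -0.27] t 0.15 w 0.0852
shift [ 0.003  -0.3148  0.3246] turn [-1.1036e+00 -8.0000e-04  7.0000e-04]
pos [0.2921 0.6081 0.2525] F [-0.1  -0.25 -0.27] t 0.15 w 0.0852
shift [ 0.003  -0.3148  0.3246] turn [-1.036e-01 -1.000e-04  1.000e-03]
pos [0.2921 0.6081 0.2525] F [-0.1  -0.25 -0.27] t 0.15 w 0.0852
shift [ 0.003  -0.3148  0.3246] turn [1.8964e+00 1.5000e-03 1.0000e-04]
```

Emit:
{"fn": "carry_out", "kwargs": {
  "commands": [
    [0, -0.315, 0.325, -0.1, 0, 0, 1],
    [0, -0.315, 0.325, -0.1, 0, 0, 1],
    [0, -0.315, 0.325, -0.1, 0, 0, 1],
    [0, -0.315, 0.325, -0.1, 0, 0, 1],
    [0, -0.315, 0.325, -0.1, 0, 0, 1],
    [0, -0.315, 0.325, -0.1, 0, 0, 1],
    [0, -0.315, 0.325, -0.1, 0, 0, 1],
    [0, -0.315, 0.325, -0.1, 0, 0, 1]
  ],
  "force": 40
}}

```text
time: 0.95
position: [0.4306, 0.231, 0.253]
tcp_rot: [0.102, 0.7, -0.103, 0.7]
contact_force: [1.4, -0.1, 0.6]
width: -0.0002
```

```bash
sed -i 's/\.110\*t/.105*t/' h.py; python3 - <<'E'
from h import *
target(press(0,.055)[0],.25,-.285+np.pi/2)
E
```

```text
pos [0.4306 0.231  0.253 ] F [ 1.43 -0.09  0.62] t 0.95 w -0.0002
shift [ 0.0031 -0.0352  0.0314] turn [-0.0035 -0.0001  0.0009]
```

Emit:
{"fn": "carry_out", "kwargs": {
  "commands": [
    [0, -0.035, 0.031, -0.003, 0, 0, 1],
    [0, -0.035, 0.031, -0.003, 0, 0, 1],
    [0, -0.035, 0.031, -0.003, 0, 0, 1],
    [0, -0.035, 0.031, -0.003, 0, 0, 1],
    [0, -0.035, 0.031, -0.003, 0, 0, 1]
  ]
}}

```text
time: 1.45
position: [0.4496, 0.1902, 0.2529]
tcp_rot: [0.099, 0.7, -0.1, 0.7]
contact_force: [-0.1, 0.2, 0.0]
width: 0.0003
```

```bash
python3 - <<'E'
from h import *
import cv2
target(press(0,.055)[0],.138,-.285+np.pi/2)
cv2.imwrite("pics/wrist1.png",r.read_camera("wrist")[:,:,::-1])
cv2.imwrite("pics/top1.png",cv2.resize(r.read_camera("top")[120:290,140:290,::-1],None,fx=4,fy=4))
for d,q,z in ((.131,0,.139),):
    a=yaw-.36; t=np.array([np.sin(a),-np.cos(a)]); P=np.r_[H+d*t,z]
    c=r.get_calibration("wrist");v=R.from_quat(c["attitude"]).inv().apply(P-c["position"])
    print("tip expected px",c["cx"]-c["fx"]*v[0]/v[2],c["cy"]+c["fy"]*v[1]/v[2])
E
```

```text
pos [0.4496 0.1902 0.2529] F [-0.14  0.24  0.03] t 1.45 w 0.0003
shift [ 0.1149 -0.0014  0.0015] turn [ 0.0015 -0.0004  0.0008]
tip expected px 215.60802261768458 250.7196485888538
```

View pics/wrist1.png

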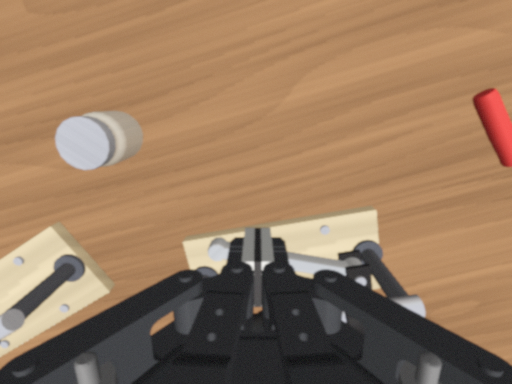

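View pics/top1.png

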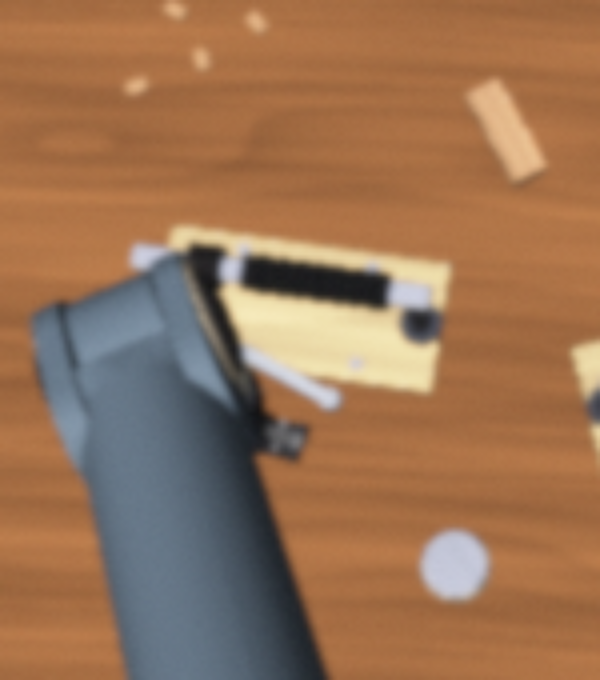

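The wrist view shows the lever tip at (218,250), against (216,251) predicted. The fingers are shut on the outer side of the lever, clear of the jar. Descending.

Emit:
{"fn": "carry_out", "kwargs": {
  "commands": [
    [0.03, -0.001, 0.001, 0.001, 0, 0, 1],
    [0.06, -0.001, 0.001, 0.001, 0, 0, 1],
    [0.09, -0.001, 0.001, 0.001, 0, 0, 1],
    [0.115, -0.001, 0.001, 0.001, 0, 0, 1],
    [0.115, -0.001, 0.001, 0.001, 0, 0, 1],
    [0.115, -0.001, 0.001, 0.001, 0, 0, 1]
  ]
}}

```text
time: 2.15
position: [0.4504, 0.1891, 0.1382]
tcp_rot: [0.099, 0.7, -0.1, 0.7]
contact_force: [1.1, 0.4, 0.6]
width: 0.0
```

```bash
python3 - <<'E'
from h import *
import cv2
for q,o in((0,.02),(0,.011),(.36,.013),(.36,.011)):target(press(q,o)[0],.138,-.285+np.pi/2)
cv2.imwrite("pics/scene2.png",cv2.resize(r.read_camera("scene")[100:220,200:360,::-1],None,fx=4,fy=4))
E
```

```text
pos [0.4504 0.1891 0.1382] F [1.05 0.41 0.59] t 2.15 w 0.0
shift [ 0.0002 -0.007   0.0348] turn [ 0.0008 -0.0004  0.001 ]
pos [0.4504 0.1891 0.1382] F [1.05 0.41 0.59] t 2.15 w 0.0
shift [ 0.0002 -0.0086  0.0437] turn [ 0.0008 -0.0004  0.001 ]
pos [0.4504 0.1891 0.1382] F [1.05 0.41 0.59] t 2.15 w 0.0
shift [ 0.0002 -0.0151  0.0793] turn [ 0.0008 -0.0004  0.001 ]
pos [0.4504 0.1891 0.1382] F [1.05 0.41 0.59] t 2.15 w 0.0
shift [ 0.0002 -0.0148  0.0813] turn [ 0.0008 -0.0004  0.001 ]
```

View pics/scene2.png

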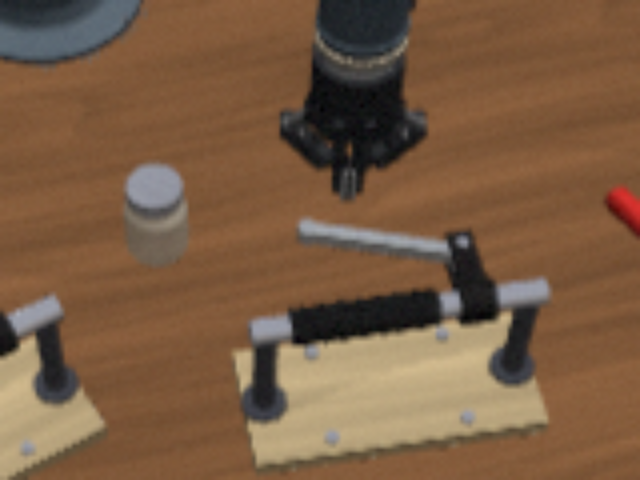

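The fingers stand in front of the lever at its height, with nothing else near. Now I'll advance gradually.

Emit:
{"fn": "carry_out", "kwargs": {
  "commands": [
    [0.003, -0.006, 0.02, 0, 0, 0, 1],
    [0.003, -0.007, 0.03, 0, 0, 0, 1],
    [0.003, -0.008, 0.038, 0, 0, 0, 1],
    [0.003, -0.009, 0.044, 0, 0, 0, 1],
    [0.003, -0.01, 0.05, 0, 0, 0, 1],
    [0.003, -0.011, 0.056, 0, 0, 0, 1],
    [0.003, -0.012, 0.062, 0, 0, 0, 1],
    [0.003, -0.012, 0.062, 0, 0, 0, 1]
  ]
}}

```text
time: 3.0
position: [0.5074, 0.1609, 0.136]
tcp_rot: [0.1, 0.7, -0.1, 0.7]
contact_force: [-4.4, 2.9, 2.4]
width: -0.0004
```

```bash
python3 - <<'E'
from h import *
import cv2
for q,o in((.36,.013),(.36,.011)):target(press(q,o)[0],.135,-.285+np.pi/2)
cv2.imwrite("pics/scene3.png",cv2.resize(r.read_camera("scene")[100:220,200:360,::-1],None,fx=4,fy=4))
E
```

```text
pos [0.5074 0.1609 0.136 ] F [-4.42  2.88  2.39] t 3.0 w -0.0004
shift [ 0.001  -0.004   0.0167] turn [ 0.0007  0.0002 -0.0003]
pos [0.5074 0.1609 0.136 ] F [-4.42  2.88  2.39] t 3.0 w -0.0004
shift [ 0.001  -0.0036  0.0187] turn [ 0.0007  0.0002 -0.0003]
```

View pics/scene3.png

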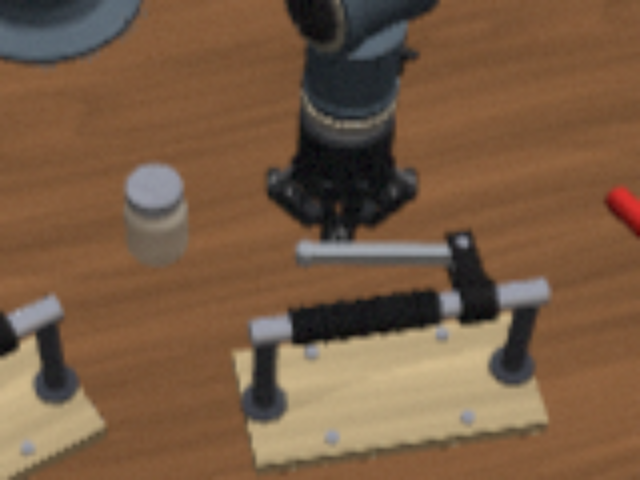

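The lever is about half-way in, pushed by the outside of the fingers at roughly 5 N.

Emit:
{"fn": "carry_out", "kwargs": {
  "commands": [
    [0, -0.001, 0.004, 0, 0, 0, 1],
    [0, -0.002, 0.008, 0, 0, 0, 1],
    [0, -0.003, 0.012, 0, 0, 0, 1],
    [0, -0.003, 0.014, 0, 0, 0, 1],
    [0, -0.003, 0.014, 0, 0, 0, 1]
  ]
}}

```text
time: 3.55
position: [0.5183, 0.1553, 0.1355]
tcp_rot: [0.1, 0.701, -0.099, 0.699]
contact_force: [-4.6, 4.3, 2.5]
width: 0.0001
```

```bash
python3 - <<'E'
from h import *
import cv2
for q,o in((.36,.011),):target(press(q,o)[0],.135,-.285+np.pi/2)
cv2.imwrite("pics/scene4.png",cv2.resize(r.read_camera("scene")[140:200,250:350,::-1],None,fx=7,fy=7,interpolation=2))
E
```

```text
pos [0.5183 0.1553 0.1355] F [-4.59  4.25  2.47] t 3.55 w 0.0001
shift [ 0.0005 -0.0014  0.0066] turn [ 0.0018 -0.0017 -0.0002]
```

View pics/scene4.png

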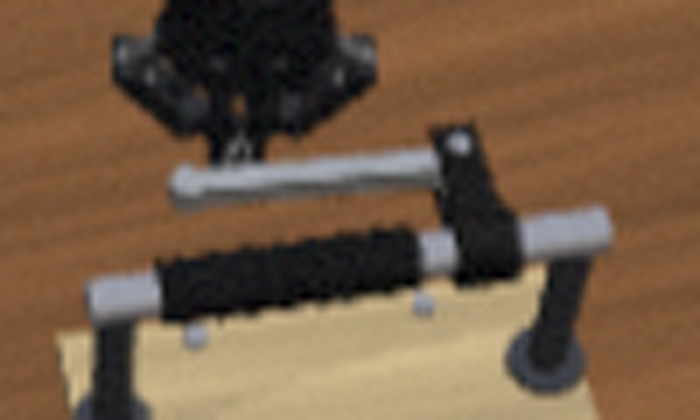

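Emit:
{"fn": "carry_out", "kwargs": {
  "commands": [
    [0, -0.001, 0.003, 0, 0, 0, 1],
    [0, -0.001, 0.005, 0, 0, 0, 1],
    [0, -0.001, 0.005, 0, 0, 0, 1]
  ]
}}

```text
time: 3.9
position: [0.5213, 0.1543, 0.1352]
tcp_rot: [0.099, 0.702, -0.098, 0.698]
contact_force: [-5.0, 3.7, 4.1]
width: 0.0001
```

```bash
python3 - <<'E'
from h import *
import cv2
for q,o in((.36,.011),):target(press(q,o)[0],.135,-.285+np.pi/2)
E
```

```text
pos [0.5213 0.1543 0.1352] F [-5.    3.72  4.09] t 3.9 w 0.0001
shift [ 0.0002 -0.0012  0.0035] turn [ 0.0029 -0.0036 -0.0002]
```

Emit:
{"fn": "carry_out", "kwargs": {
  "commands": [
    [0, -0.001, 0.003, 0, 0, 0, 1],
    [0, -0.001, 0.006, 0, 0, 0, 1],
    [0, -0.001, 0.006, 0, 0, 0, 1]
  ]
}}

```text
time: 4.2
position: [0.5246, 0.1532, 0.1348]
tcp_rot: [0.099, 0.704, -0.098, 0.697]
contact_force: [-7.0, 4.5, 5.2]
width: 0.0002
```

```bash
python3 - <<'E'
from h import *
import cv2
for q,o in((.36,.011),):target(press(q,o)[0],.135,-.285+np.pi/2)
cv2.imwrite("pics/scene5.png",cv2.resize(r.read_camera("scene")[140:200,250:350,::-1],None,fx=7,fy=7,interpolation=2))
E
```

```text
pos [0.5246 0.1532 0.1348] F [-6.96  4.48  5.17] t 4.2 w 0.0002
shift [-0.0002 -0.0011 -0.    ] turn [ 0.0041 -0.0066  0.0001]
```

View pics/scene5.png

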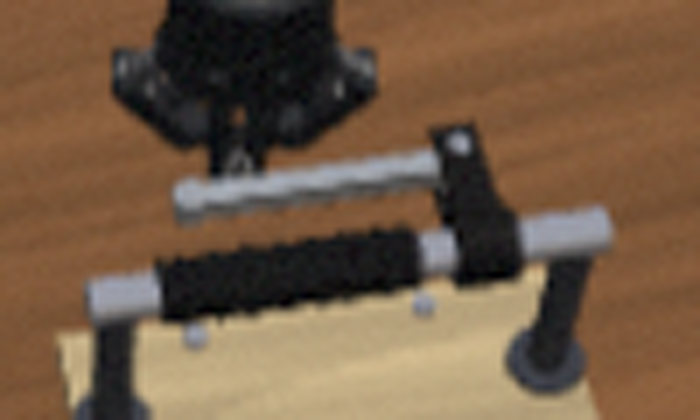

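Emit:
{"fn": "carry_out", "kwargs": {
  "commands": [
    [0, -0.001, 0.003, 0, 0, 0, 1],
    [0, -0.001, 0.006, 0, 0, 0, 1],
    [0, -0.001, 0.006, 0, 0, 0, 1]
  ]
}}

```text
time: 4.55
position: [0.5251, 0.1528, 0.1344]
tcp_rot: [0.097, 0.708, -0.097, 0.693]
contact_force: [-15.1, 5.4, 10.9]
width: -0.0001
```

```bash
python3 - <<'E'
from h import *
import cv2
for q,o in((.36,.011),):target(press(q,o)[0],.135,-.285+np.pi/2)
cv2.imwrite("pics/scene6.png",cv2.resize(r.read_camera("scene")[140:200,250:350,::-1],None,fx=7,fy=7,interpolation=2))
E
```

```text
pos [0.5251 0.1528 0.1344] F [-15.11   5.35  10.88] t 4.55 w -0.0001
shift [-0.0006 -0.0009 -0.0006] turn [ 0.0061 -0.0133  0.0013]
```

View pics/scene6.png

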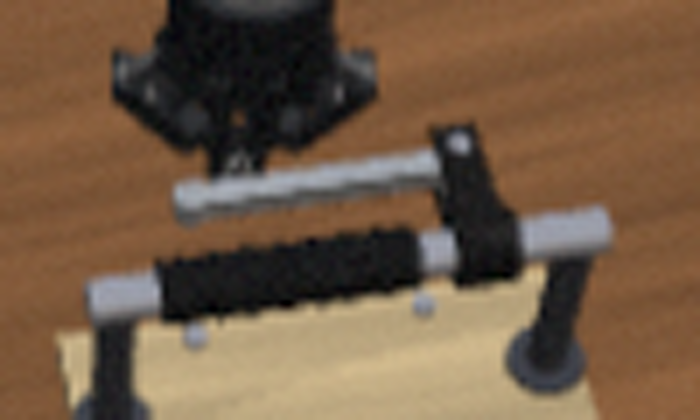

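The force jumped to about 19 N with no further travel, and the lever lies parallel to the bar with air to the grip, so it is on its stop. Holding there with a mild bias.

Emit:
{"fn": "carry_out", "kwargs": {
  "commands": [
    [0, 0, 0.004, 0, 0, 0, 1],
    [0, 0, 0.004, 0, 0, 0, 1],
    [0, 0, 0.004, 0, 0, 0, 1],
    [0, 0, 0.004, 0, 0, 0, 1],
    [0, 0, 0.004, 0, 0, 0, 1],
    [0, 0, 0.004, 0, 0, 0, 1],
    [0, 0, 0.004, 0, 0, 0, 1],
    [0, 0, 0.004, 0, 0, 0, 1]
  ]
}}

```text
time: 5.4
position: [0.525, 0.1529, 0.134]
tcp_rot: [0.096, 0.711, -0.096, 0.69]
contact_force: [-11.3, 3.3, 9.2]
width: 0.0003
```

Emit:
{"fn": "carry_out", "kwargs": {
  "commands": [
    [0, 0, 0.004, 0, 0, 0, 1],
    [0, 0, 0.004, 0, 0, 0, 1],
    [0, 0, 0.004, 0, 0, 0, 1],
    [0, 0, 0.004, 0, 0, 0, 1]
  ]
}}

```text
time: 5.8
position: [0.525, 0.1529, 0.1337]
tcp_rot: [0.095, 0.714, -0.096, 0.687]
contact_force: [-10.8, 2.1, 7.6]
width: -0.0
```

```bash
python3 - <<'E'
from h import *
import cv2
for q,o in((.36,.011),):target(press(q,o)[0],.135,-.285+np.pi/2)
cv2.imwrite("pics/scene7.png",cv2.resize(r.read_camera("scene")[140:200,250:350,::-1],None,fx=7,fy=7,interpolation=2))
E
```

```text
pos [0.525  0.1529 0.1337] F [-10.8    2.06   7.65] t 5.8 w -0.0
shift [-0.0013 -0.0009 -0.0005] turn [ 0.0087 -0.0232  0.0042]
```

View pics/scene7.png

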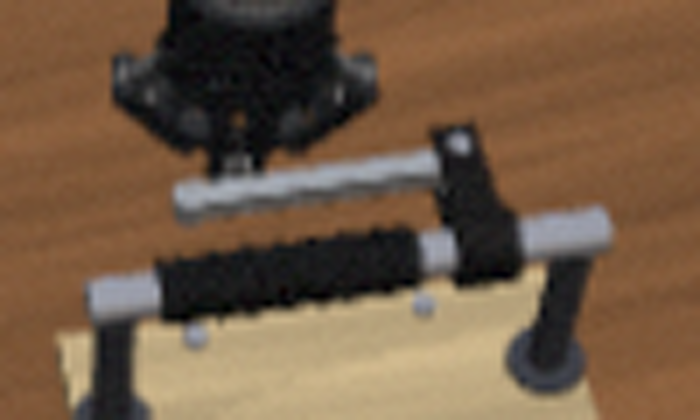

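The lever was held 1.25 s at its stop with no movement, at 11–16 N. Letting it out.

Emit:
{"fn": "carry_out", "kwargs": {
  "commands": [
    [0, 0, -0.008, 0, 0, 0, 1],
    [0, 0.002, -0.018, 0, 0, 0, 1],
    [0, 0.004, -0.028, 0, 0, 0, 1],
    [0, 0.006, -0.038, 0, 0, 0, 1],
    [0, 0.008, -0.05, 0, 0, 0, 1],
    [0, 0.01, -0.065, 0, -0.02, 0, 1],
    [0, 0.012, -0.08, 0, -0.02, 0, 1],
    [0, 0.012, -0.08, 0, -0.02, 0, 1]
  ]
}}

```text
time: 6.65
position: [0.4497, 0.1873, 0.1368]
tcp_rot: [0.093, 0.703, -0.096, 0.699]
contact_force: [0.5, 0.6, -0.2]
width: -0.0002
```

```bash
python3 - <<'E'
from h import *
import cv2
target(press(0,.055)[0],.25,-.285+np.pi/2)
cv2.imwrite("pics/scene8.png",cv2.resize(r.read_camera("scene")[100:220,200:360,::-1],None,fx=4,fy=4))
E
```

```text
pos [0.4497 0.1873 0.1368] F [ 0.48  0.57 -0.18] t 6.65 w -0.0002
shift [-0.1132  0.0006 -0.    ] turn [ 0.0109 -0.0034  0.0035]
```

View pics/scene8.png

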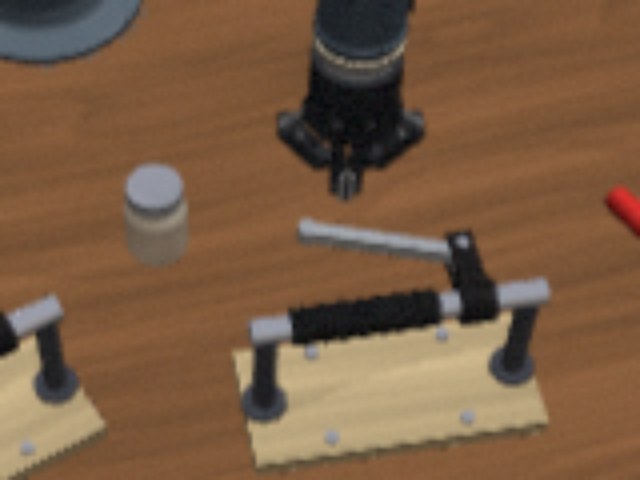

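The lever is back out, with its tip at the same crop pixel (304,230) as before. Rising clear.

Emit:
{"fn": "carry_out", "kwargs": {
  "commands": [
    [-0.04, 0, 0, 0, 0, 0, 1],
    [-0.08, 0, 0, 0, 0, 0, 1],
    [-0.11, 0, 0, 0, 0, 0, 1],
    [-0.11, 0, 0, 0, 0, 0, 1],
    [-0.11, 0, 0, 0, 0, 0, 1],
    [-0.11, 0, 0, 0, 0, 0, 1]
  ]
}}

```text
time: 7.3
position: [0.4515, 0.1866, 0.2459]
tcp_rot: [0.093, 0.703, -0.097, 0.698]
contact_force: [-0.1, 0.2, -0.0]
width: -0.0001
```

```bash
python3 - <<'E'
from h import *
import cv2
a=r.read_camera("scene")[:,:,::-1];b=cv2.imread("pics/scene0.png")
d=cv2.absdiff(a,b).max(2)>60
n,l,st,_=cv2.connectedComponentsWithStats(d.astype("uint8"))
print([tuple(s) for s in st[1:] if s[4]>8])
cv2.imwrite("pics/scene9.png",a)
s=r.read_state();print(s["position"],s["contact_force"])
r.job_done()
E
```

```text
[(np.int32(187), np.int32(0), np.int32(3), np.int32(5), np.int32(9)), (np.int32(187), np.int32(0), np.int32(26), np.int32(39), np.int32(476)), (np.int32(213), np.int32(0), np.int32(28), np.int32(42), np.int32(452)), (np.int32(229), np.int32(0), np.int32(16), np.int32(5), np.int32(61)), (np.int32(247), np.int32(0), np.int32(70), np.int32(129), np.int32(2532)), (np.int32(391), np.int32(6), np.int32(11), np.int32(16), np.int32(88)), (np.int32(389), np.int32(24), np.int32(9), np.int32(6), np.int32(16)), (np.int32(299), np.int32(33), np.int32(5), np.int32(7), np.int32(13)), (np.int32(367), np.int32(32), np.int32(44), np.int32(39), np.int32(659)), (np.int32(194), np.int32(42), np.int32(15), np.int32(8), np.int32(28)), (np.int32(183), np.int32(46), np.int32(4), np.int32(13), np.int32(20)), (np.int32(223), np.int32(46), np.int32(4), np.int32(24), np.int32(73)), (np.int32(210), np.int32(63), np.int32(9), np.int32(10), np.int32(38))]
[0.45128394 0.18658754 0.24568924] [-0.30473425 -0.6316418  -0.47982463]
the job is handed in; nothing more can be done
```

View pics/scene9.png

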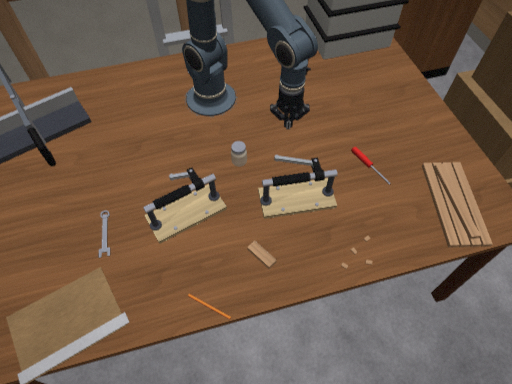

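I pushed the long lever in with the outside of the shut fingers until it came up against its stop. I held it there for about 1.25 s, let it all the way back out, moved the arm clear above the bench and handed the job in at about 7.4 s.

- **At the stop:** travel ended while the force kept rising. The force on the tool peaked at about 19 N in the readings, then eased to 13–15 N while holding (limit 40 N). The tool stood within 1 mm of where I calculated the stop to be, and the lever looked parallel to the bar with air left to the grip.
- **Last checks:** comparing the first and last scene pictures, only the arm had changed. Both levers are out, and the jar, offcut, screwdriver and wrench are where they began. The force on the tool was below 1 N, about its normal noise.
- **Disagreements:** the only one was a tilt of the gripper by about 2° while pressing, which disappeared on release. The lever's angle is judged from pictures and tool position, since there is no direct reading of the joint.

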